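# Put the colour samples and the paint tin away in the workshop drawer

### The job

Open the drawer of the green tool box, then square up the three skewed colour sample boards so that their edges are flush and lay them flat, as one neat stack in the same order, in the compartment with the yellow floor. Then stand the red paint tin upright in the compartment with the grey floor, setting it down rather than dropping it, and last close the drawer fully without slamming it. Leave the blue tin, the glue bottle and the hammer where they are.

Things in the scene. Friction and masses are not known exactly. Their poses are not given: they have to be found in the camera images.
- drawer (a joint): The one drawer of the green tool box (fixed to the bench; 260 mm deep, 340 wide, 114 high). Value: how far it is pulled out (m): 0 fully shut, 0.18 fully out (stop). May start up to 20 mm ajar. It slides with a few newtons of friction and stays where left. Its 15 mm thick front stands before the box: the fixed box begins 50 mm behind the handle bar's axis when shut, 230 mm when fully out.
- drawer_handle (a point): Middle of the drawer's bar handle: a level steel bar 11 mm thick, 130 mm long along y, its axis 35 mm in front of the drawer's front face and 76 mm above the bench, on two thin stems 55 mm either side; it can be pinched from above. Moves with the drawer. Its axes are the tool box's: -x is the way the drawer comes out, roughly to the robot; y along the front; z up.
- yellow_floor (a point): Point on the yellow floor of the drawer's left (+y) compartment, 22 mm above the bench; axes as the handle's; moves with the drawer. Compartment: 146 mm wide (y), the point midway; along x from 67 mm before the point (inside of drawer front) to 107 mm behind it (fixed box, drawer fully out), 41 more under the box. Walls, divider: 6 mm thick, 64 mm above the floor; drawer front 78, box top 92.
- grey_floor (a point): The same point on the grey floor of the drawer's right (-y) compartment, the same size; 152 mm from yellow_floor along y, with the divider between. Things up to 75 mm high pass under the box's top when the drawer shuts.
- block: Dark wooden drying block fixed to the bench, 90 mm (x) by 30 mm (y) by 20 mm high; the stack of sample boards lies on it and overhangs it on all sides. Origin: centre of its underside.
- board_low: Lowest sample board, white: rigid plate 110 mm (x) by 46 (y) by 6 thick, 26 g. Origin: centre of its underside, 20 mm above the bench. The three boards are equal and loose, skewed by up to 12 mm across their width (y) and a few degrees, nearly even lengthwise. Closing the gripper on the long edges of all three pushes them flush, and they can be lifted so.
- board_mid: Middle sample board, blue, on the white one. Same size, origin and axes.
- board_top: Top sample board, terracotta brown, on the blue one. Same size, origin and axes; the skewed stack's top is 38 mm above the bench.
- red_tin: Closed red paint tin standing on the bench, 62 mm diameter, 60 mm high, 0.2 to 0.4 kg. Origin: centre of its underside, z up.
- blue_tin: Blue tin of the same size, to be left alone. Origin: centre of its underside.
- glue: White glue bottle with orange cap, 56 mm diameter, 130 mm high, to be left alone. Origin: centre of its underside.
- hammer: Hammer lying on the bench with its length along its x axis, to be left alone. Origin: about the middle of its length.
Not all that is in view belongs to the job. Several things have the shape of the board_mid; the one meant has the colours described above.

How it is judged:
By the outcome, as a careful person would: the job done as asked, in the order asked, and still so for the second after the job is handed in, with the robot touching nothing.
It also fails if it takes over 72 s, if anything falls off the work surface, if the arm or the gripper's body presses on something with over 40 N, if the wrist force passes 120 N, or if a joint passes its speed limit or range.

### The arm

A 7-joint arm with a two-finger parallel gripper is mounted at the origin on the work surface. World frame = base frame: x ahead of the robot, y to its left, z up, the work surface at z = 0. Lengths are in m, angles in rad, forces in N, time in s.
With the tool pointing down it reaches from about 0.35 to 0.9 m from the base axis. Payload 8.1 kg.
Tool frame: the origin (TCP) lies at the very end of the fingers, on their centre line; the grasp point (between the pads) lies 19 mm behind it; z points along the fingers, y is the line along which they close (so a half turn about z gives the same grasp; the last joint's range is limited). The gripper opens to 92 mm and grips with 3 to 60 N. Pads are 19 mm wide; open, the fingers measure 130 mm over their backs; the gripper's body (75 mm by 190 mm) begins 47 mm behind the grasp point.
Start: joints at [-1.302, 0.434, 0.025, 1.573, -0.012, 1.134, -0.075], TCP at [0.227, 0.582, 0.192] pointing down, gripper open.
Joint ranges: [-2.62, 2.62], [-0.44, 2.09], [-1.27, 1.32], [0.08, 2.57], [-1.32, 4.46], [0.12, 2], [-2.74, 2.74]. Speed limits (rad/s): [2.22, 2.22, 3.01, 3.01, 3.14, 3.14, 3.14].

### API

Orientations are given as a rotation vector (axis times angle).
In Python, from cell import observe, get_image, sign_off, find_in, trace, place_of gives the robot as it stands. The module is installed in compiled form; this text tells all that it offers.
- The arm moves only by the shell command python3 -m handwheel 'ROWS' [OPENING] [FORCE]. ROWS is JSON, a list of rows, each a list of 6 numbers: the shift along the tool's x, y, z each as a share of 0.02 m, from -1 to 1, then the turn, a rotation vector about the tool's x, y, z each as a share of 4 degrees, from -1 to 1. A call has 1 to 8 rows; each row shifts and turns the commanded pose from where the row before left it, along the tool's axes as they then stand; what a row does not reach is not made up. A row lasts 1/12 s, in which the tool goes at most 41.7 mm and 7.16 degrees, less where a joint would pass 70% of its speed; a pose out of reach is approached as far as the arm can. A call with a number of a shift or a turn outside -1 to 1 is refused whole. A call with a gripper value outside its range is refused whole. OPENING is the opening, from 0 (shut) to 1 (fully open), set as the call begins (- or left out, the last holds). The fingers move at their own pace and stop on an object; FORCE is the grip in N (left out, the last holds). Time passes only in rows, so rows that do not move let the fingers close. It gives the time, the measured TCP pose, the force, the opening and the grip force at its end, in the units of the state.
- observe(): the state, without advancing time (a new reading comes with each control period).
- get_image(name): name is "scene" or "top"; returns a dict with "image" (384x512x3 uint8, red, green, blue), "fx", "fy", "cx", "cy" (pixels), "position" and "orientation" of the camera in the world. Camera axes: x right, y down, z forward; pixel columns grow to the right and rows downward; lengths in m; the calibration is good to about 2 mm. A picture is of the moment at which its call begins. There is no depth.
- sign_off(): hands the job in; it is judged then, once.
Trained networks look in the newest picture that a camera, given by its name, has taken for a name from the list of things; names that differ only in an ending like _2 or _b are one class to them, and where a whole thing is asked for, a point or a joint stands for the part that bears it (a point fixed in the world has none). Each returns a list of dicts, best first, with "score" (0 to 1); they miss things now and then, are a little off and sometimes report something else, mostly with a low value. They report only what shows in the picture. A call takes as long as a camera call. They do not tell look-alikes from the thing itself.
- find_in(label, camera): "rect" ([centre column, centre row, width, height] as shares, 0 to 1, of the picture: columns of its width, rows of its height, round what is visible of it).
- trace(label, camera): "region" (384x512 bool, what is visible of it) and "rect" ([centre column, centre row, width, height] as shares, 0 to 1, of the picture: columns of its width, rows of its height, round what is visible of it).
- place_of(label, camera): "point" ([column, row] as shares, 0 to 1, of the picture: columns of its width, rows of its height: a listed point, or the origin of a listed thing).
The state is a dict: "clock": time; "joints": joint angles; "dq": joint speeds; "joint_efforts": joint torques, N m; "position": TCP position; "ee_rot": TCP orientation; "force": force on the tool from outside, world axes, zero at the start; "ft_torque": the same for the moment, N m; "width": opening from 0.0 (shut) to 1.0 (fully open); "gripper_force": force on a finger pad.
Only numpy, scipy, OpenCV 4.12 (cv2) and the standard library are available. Lean on these libraries where they do the work, as an engineer would, in place of code of your own. Each camera call takes 0.05 s, during which the arm holds its last target. There are 200 camera calls.

## Working session

There is one attempt and no reset: what is moved stays moved. The work goes in short steps, Python scripts to look and compute and a shell command to move; the robot and the scene stay as the last step left them, time stands still between calls to the robot, and variables do not carry over. Pictures are saved under pics/ and viewed, at most 10 in all, crops included, and the job is handed in when it is done.

```bash
mkdir -p pics; cat > h.py <<'E'
import numpy as np, cv2
from scipy.spatial.transform import Rotation as R
from cell import *
def cam(n):
    d=get_image(n); return d
def rot(o):
    o=np.array(o,float)
    if o.shape==(3,3): return o
    return R.from_rotvec(o).as_matrix() if o.size==3 else R.from_quat(o).as_matrix()
def ray(d,uv):
    M=rot(d["orientation"]); v=M@np.array([(uv[0]-d["cx"])/d["fx"],(uv[1]-d["cy"])/d["fy"],1]); return np.array(d["position"],float),v/np.linalg.norm(v)
def onz(d,uv,z):
    p,v=ray(d,uv); return p+v*(z-p[2])/v[2]
def tri(d1,u1,d2,u2):
    p,a=ray(d1,u1); q,b=ray(d2,u2)
    s=np.linalg.lstsq(np.c_[a,-b],q-p,rcond=None)[0]
    A=p+a*s[0];B=q+b*s[1]; return (A+B)/2,np.linalg.norm(A-B)
def proj(d,P):
    c=rot(d["orientation"]).T@(np.array(P)-d["position"]); return np.array([d["cx"]+d["fx"]*c[0]/c[2],d["cy"]+d["fy"]*c[1]/c[2]])
E
python3 - <<'E'
from h import *
np.set_printoptions(precision=4,suppress=True)
s=observe();print({k:np.round(v,3) for k,v in s.items()}, R.from_rotvec(s["ee_rot"]).as_matrix())
D={}
for n in("scene","top"):
    d=D[n]=cam(n); cv2.imwrite(f"pics/{n}0.png",d["image"][:,:,::-1]); print(n,d["fx"],d["cx"],d["cy"],d["position"],d["orientation"])
W=np.array([512,384])
for l in "drawer_handle yellow_floor grey_floor block board_low board_mid board_top red_tin blue_tin glue hammer".split():
    r={n:place_of(l,n) for n in D}
    for n in D: print(l,n,[(np.round(np.array(x["point"])*W,1),round(x["score"],2)) for x in r[n][:3]])
    if all(r.values()): print("   tri",tri(D["scene"],np.array(r["scene"][0]["point"])*W,D["top"],np.array(r["top"][0]["point"])*W))
E
```

```text
{'clock': np.float64(0.0), 'joints': array([-1.302,  0.435,  0.025,  1.574, -0.012,  1.134, -0.075]), 'dq': array([-0.001,  0.003,  0.   ,  0.001, -0.   ,  0.001,  0.001]), 'joint_efforts': array([ -0.001, -66.784,   0.985, -31.446,  -0.061,   0.043,   0.   ]), 'position': array([0.227, 0.582, 0.191]), 'ee_rot': array([-0.581, -3.087,  0.003]), 'force': array([ 0.555, -0.197, -0.529]), 'ft_torque': array([-0.007,  0.025,  0.014]), 'gripper_force': np.float64(0.0), 'width': np.float64(1.002)} [[-0.9316  0.3634 -0.0004]
 [ 0.3634  0.9316 -0.0016]
 [-0.0002 -0.0016 -1.    ]]
scene 478.46691666102714 255.1569039764103 194.67310432712569 [1.3085 0.9313 1.1101] [-0.845  -2.4904  1.1334]
top 416.5407316350264 254.00805584401846 193.85107662279944 [ 0.3981 -0.0014  1.2972] [-2.1399  2.1707 -0.1615]
drawer_handle scene [(array([212.7, 179.5]), 0.83)]
drawer_handle top [(array([297.6, 174.1]), 0.94)]
   tri (array([ 0.6314, -0.1533,  0.0745]), np.float64(0.01520216616435568))
yellow_floor scene []
yellow_floor top [(array([268.2, 137.7]), 0.78)]
grey_floor scene [(array([213.1, 179.1]), 0.62)]
[... 563 characters left out ...]
top top [(array([152. , 190.4]), 0.71)]
   tri (array([0.5891, 0.298 , 0.022 ]), np.float64(0.0028586844327935994))
red_tin scene []
red_tin top [(array([138.3, 252.8]), 0.8), (array([313.9, 140.5]), 0.17)]
blue_tin scene [(array([405.9, 277.5]), 0.75)]
blue_tin top [(array([ 88.1, 254.5]), 0.95)]
   tri (array([0.3961, 0.4921, 0.0079]), np.float64(0.002912617506002785))
glue scene [(array([187.6, 138.4]), 0.64)]
glue top [(array([419.9, 209.7]), 0.6)]
   tri (array([ 0.5176, -0.5372, -0.0072]), np.float64(0.010525358535759245))
hammer scene [(array([334.6, 314.9]), 0.85)]
hammer top [(array([105.9, 176.3]), 0.73)]
   tri (array([ 0.643 ,  0.451 , -0.0111]), np.float64(0.001889392485329098))
```

View pics/scene0.png

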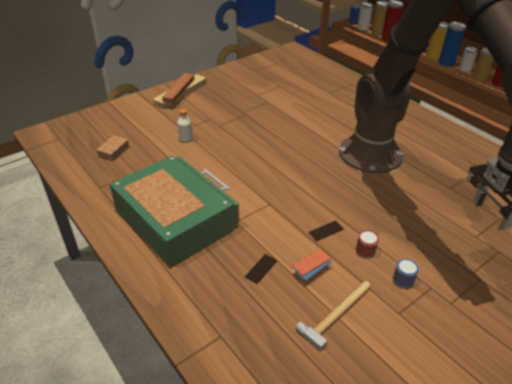

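View pics/top0.png

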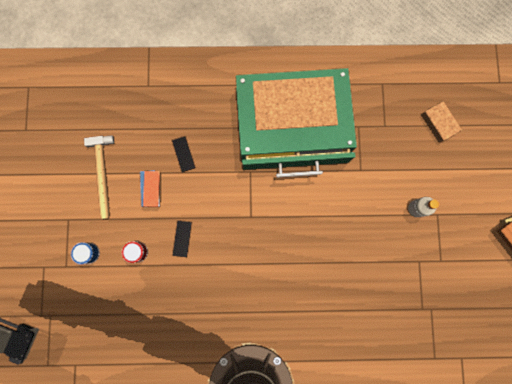

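Scene view: the tool box is at (175,205) with its handle at (214,179). The stack is at (312,265), terracotta over blue. The red tin is at (367,243), the blue tin at (405,272) and the hammer at (335,315).
In the top view these are: handle (298,174), stack (150,189), red tin (133,252).
Look-alikes for the boards:
- Black plates at top (183,154) and (182,239).
- Brown blocks at top (442,121) and (510,235).

For the red tin, the look-alike is the blue tin at top (84,254). I choose the terracotta/blue/white stack at top (150,189), and will check it in a close crop.

```bash
python3 - <<'E'
from h import *
t=cam("top"); s=cam("scene")
def crop(d,c,h,w,k): 
    y,x=c; return cv2.resize(d["image"][y-h//2:y+h//2,x-w//2:x+w//2,::-1],None,fx=k,fy=k,interpolation=cv2.INTER_CUBIC)
A=crop(t,(188,150),60,80,5);B=crop(s,(265,312),60,80,5);C=crop(t,(166,298),60,80,5);D=crop(s,(180,214),60,80,5)
cv2.imwrite("pics/c1.png",np.vstack([np.hstack([A,B]),np.hstack([C,D])]))
E
```

```text
(no output)
```

View pics/c1.png

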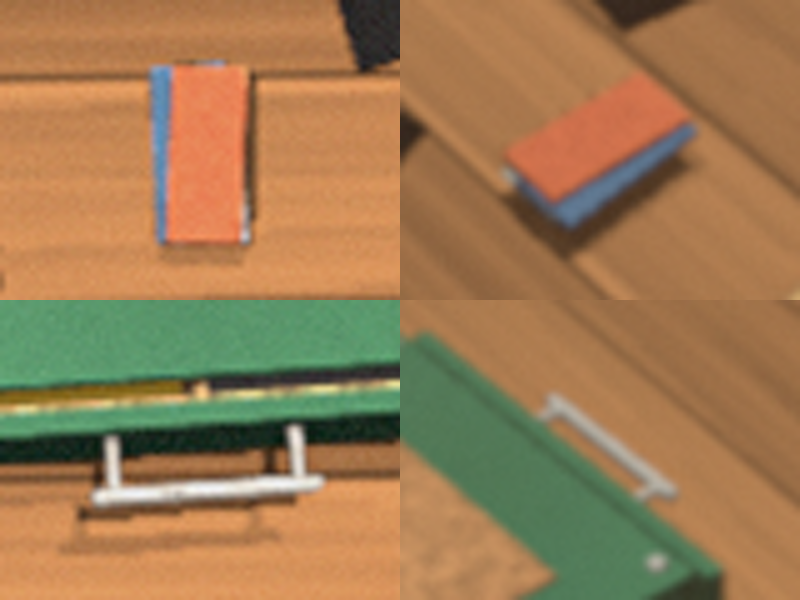

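The crops confirm the stack: terracotta on blue, with a sliver of white. The bar handle's ends are at top (277,175)–(322,172) and scene (205,170)–(228,188). The drawer is slightly ajar. Next I measure them with colour masks.

```bash
cat > meas.py <<'E'
from h import *
np.set_printoptions(precision=4,suppress=True)
t=cam("top"); s=cam("scene"); C={"top":t,"scene":s}
def blob(d,box,f):
    x0,y0,x1,y1=box; im=d["image"][y0:y1,x0:x1].astype(int); m=f(im[...,0],im[...,1],im[...,2]).astype(np.uint8)
    n,l,st,_=cv2.connectedComponentsWithStats(m); k=1+np.argmax(st[1:,4]); ys,xs=np.where(l==k)
    return np.c_[xs+x0,ys+y0].astype(np.float32)
terra=lambda r,g,b:(r>165)&(g<125)&(b<110)&(r-g>80)
grey=lambda r,g,b:(abs(r-b)<28)&(r>135)
red=lambda r,g,b:(r-g>55)&(r-b>45)&(b<95)&(g<80)
E
python3 - <<'E'
from meas import *
q={}
for n,b in(("top",(125,160,175,220)),("scene",(285,240,340,285))):
    P=blob(C[n],b,terra); r=cv2.minAreaRect(P); q[n]=cv2.boxPoints(r); c=P.mean(0); q[n+"c"]=c; print("terra",n,len(P),c,r)
print(tri(t,q["topc"],s,q["scenec"]))
c=np.array([onz(t,p,.038) for p in q["top"]]);print(c); 
for i in range(4): e=c[(i+1)%4]-c[i]; print(np.linalg.norm(e),np.degrees(np.arctan2(e[1],e[0])))
for n,b in(("top",(265,155,335,185)),("scene",(198,160,235,195))):
    P=blob(C[n],b,grey); r=cv2.minAreaRect(P); print("bar",n,len(P),P.mean(0),r, P[P[:,0].argmin()],P[P[:,0].argmax()])
for n,b in(("top",(115,235,152,270)),("scene",(350,225,385,262))):
    P=blob(C[n],b,lambda r,g,b:(abs(r-b)<50)&(r>150)); (cc,rr)=cv2.minEnclosingCircle(P); q[n]=P.mean(0); print("lid",n,len(P),q[n],rr)
print(tri(t,q["top"],s,q["scene"]))
# bar by hand ends
for a,b in(((277,175.4),(205,170)),((322.4,172.4),(228.4,188.4))): print("end",tri(t,a,s,b), onz(t,a,.076))
E
```

```text
terra top 16 [158.  183.5] ((158.0, 183.5), (15.0, 0.0), -90.0)
terra scene 394 [310.9239 261.5533] ((311.0, 261.5), (12.519396781921387, 33.785221099853516), 59.03623962402344)
(array([0.6013, 0.2849, 0.0336]), np.float64(0.02365951447986064))
[[0.5855 0.275  0.038 ]
 [0.5855 0.275  0.038 ]
 [0.632  0.2757 0.038 ]
 [0.632  0.2757 0.038 ]]
0.0 0.0
0.04644871153907431 0.9518707665911609
0.0 0.0
0.04644871153907431 -179.04812923340884
bar top 199 [299.2965 171.8141] ((298.7322998046875, 168.68153381347656), (13.423744201660156, 44.2096061706543), 86.8201675415039) [277. 174.] [321. 171.]
bar scene 64 [216.0156 179.6562] ((214.85243225097656, 180.3770294189453), (29.96063232421875, 5.377549171447754), 39.80556869506836) [203. 173.] [228. 188.]
lid top 233 [131.794  251.7854] 8.6644926071167
lid scene 149 [368.3356 236.9597] 7.905794143676758
(array([0.4035, 0.3431, 0.061 ]), np.float64(0.0012278284157063142))
end (array([ 0.6446, -0.109 ,  0.1425]), np.float64(0.08667392683566597)) [ 0.6221 -0.0863  0.076 ]
end (array([ 0.6054, -0.1957,  0.0146]), np.float64(0.1004289876794935)) [ 0.6295 -0.2222  0.076 ]
```

```bash
python3 - <<'E'
from meas import *
print(t["image"][185,151],t["image"][215,140],s["image"][262,311],t["image"][252,124:142])
q={}
for n,b in(("top",(125,160,175,220)),("scene",(285,240,340,285))):
    P=blob(C[n],b,lambda r,g,b:(r-g>85)); r=cv2.minAreaRect(P); q[n]=cv2.boxPoints(r); q[n+"c"]=P.mean(0); print("terra",n,len(P),P.mean(0),r)
print(tri(t,q["topc"],s,q["scenec"]))
c=np.array([onz(t,p,.038) for p in q["top"]]);print(c) 
for i in range(4): e=c[(i+1)%4]-c[i]; print(np.linalg.norm(e),np.degrees(np.arctan2(e[1],e[0])))
for b in ((130,165,175,215),):
    P=blob(t,b,lambda r,g,b:(b-r>20)); print("blue",len(P),P.min(0),P.max(0),[ (y,P[P[:,1]==y][:,0].min()) for y in range(172,207,4) if (P[:,1]==y).any()])
a=tri(t,(277,175.4),s,(228.4,188.4));b=tri(t,(322.4,172.4),s,(205,170));print(a,b,(a[0]+b[0])/2)
e=b[0]-a[0];print(np.linalg.norm(e),np.degrees(np.arctan2(-e[0],e[1])))
E
```

```text
[232 128  86] [211 144  87] [207 113  76] [[232 230 231]
 [236 239 240]
 [236 238 238]
 [235 236 238]
 [234 235 237]
 [235 235 239]
 [235 234 237]
 [235 234 239]
 [237 237 239]
 [234 235 238]
 [235 235 239]
 [233 235 238]
 [233 234 237]
 [238 238 241]
 [237 238 242]
 [236 242 248]
 [232 200 207]
 [228  86  81]]
terra top 491 [150.9633 188.5214] ((151.0, 188.5), (35.0, 14.0), 90.0)
terra scene 366 [310.765 261.612] ((310.6632080078125, 261.77978515625), (11.948938369750977, 33.0395393371582), 59.74356460571289)
(array([0.5945, 0.2958, 0.037 ]), np.float64(0.002564722252992463))
[[0.6481 0.3188 0.038 ]
 [0.6476 0.276  0.038 ]
 [0.5396 0.2742 0.038 ]
 [0.5401 0.3165 0.038 ]]
0.04283118462164381 -90.74018579137687
0.10802252506240831 -179.04812923340873
0.04233596788101823 89.20714792520744
0.10799938968097822 1.2150983527432686
blue 77 [140. 171.] [143. 205.] [(172, np.float32(140.0)), (176, np.float32(141.0)), (180, np.float32(141.0)), (184, np.float32(141.0)), (188, np.float32(141.0)), (192, np.float32(141.0)), (196, np.float32(141.0)), (200, np.float32(142.0)), (204, np.float32(142.0))]
(array([ 0.622 , -0.0863,  0.077 ]), np.float64(5.1600887096971754e-05)) (array([ 0.6286, -0.2215,  0.0745]), np.float64(0.0028887516215442394)) [ 0.6253 -0.1539  0.0758]
0.1353846412487518 -177.17302156654497
```

```bash
cat > go.py <<'E'
# usage: go.py x y z yaw_of_tool_y(deg): prints the turn (units of 4 deg), then the shift in tool axes after the turn (units of 20 mm)
import sys; from h import *
x,y,z,f=map(float,sys.argv[1:5]); s=observe(); f=np.radians(f)
Ry=np.array([np.cos(f),np.sin(f),0]); Z=np.array([0,0,-1.]); T=np.c_[np.cross(Ry,Z),Ry,Z]
M=R.from_rotvec(s["ee_rot"]).as_matrix()
if M[:,1]@Ry<0: T[:,:2]*=-1
turn=np.degrees(R.from_matrix(M.T@T).as_rotvec())/4
d=np.array([x,y,z])-s["position"]
print("t",round(s["clock"],2),"pos",np.round(s["position"],4),"turn",np.round(turn,2),"shift",np.round(T.T@d/.02,2),"w",round(s["width"],3),"F",np.round(s["force"],1),"gf",round(float(s["gripper_force"]),1),"q7",round(s["joints"][6],2))
E
python3 go.py .626 -.154 .16 2.8
```

```text
t 1.5 pos [0.2271 0.5823 0.1917] turn [ 0.   -0.   16.47] shift [-37.75  18.12   1.58] w 1.0 F [-0.4  0.4 -0.2] gf 0.0 q7 -0.08
```

```bash
H="python3 -m handwheel"
$H '[[0,0,0,0,0,1],[0,0,0,0,0,1],[0,0,0,0,0,1],[0,0,0,0,0,1],[0,0,0,0,0,1],[0,0,0,0,0,1],[0,0,0,0,0,1],[0,0,0,0,0,1]]' 0.27 20
$H '[[0,0,0,0,0,1],[0,0,0,0,0,1],[0,0,0,0,0,1],[0,0,0,0,0,1],[0,0,0,0,0,1],[0,0,0,0,0,1],[0,0,0,0,0,1],[0,0,0,0,0,1]]'
$H '[[-0.5,0.25,0,0,0,0.47],[-1,0.48,0,0,0,0],[-1,0.48,0,0,0,0],[-1,0.48,0,0,0,0],[-1,0.48,0,0,0,0],[-1,0.48,0,0,0,0],[-1,0.48,0,0,0,0],[-1,0.48,0,0,0,0]]'
$H '[[-1,0.48,0,0,0,0],[-1,0.48,0,0,0,0],[-1,0.48,0,0,0,0],[-1,0.48,0,0,0,0],[-1,0.48,0,0,0,0],[-1,0.48,0,0,0,0],[-1,0.48,0,0,0,0],[-1,0.48,0,0,0,0]]'
$H '[[-1,0.48,0,0,0,0],[-1,0.48,0,0,0,0],[-1,0.48,0,0,0,0],[-1,0.48,0,0,0,0],[-1,0.48,0,0,0,0],[-1,0.48,0,0,0,0],[-1,0.48,0,0,0,0],[-1,0.48,0,0,0,0]]'
$H '[[-1,0.48,0,0,0,0],[-1,0.48,0,0,0,0],[-1,0.48,0,0,0,0],[-1,0.48,0,0,0,0],[-1,0.48,0,0,0,0],[-1,0.48,0,0,0,0],[-1,0.48,0,0,0,0],[-1,0.48,0,0,0,0]]'
$H '[[-1,0.48,0,0,0,0],[-1,0.48,0,0,0,0],[-1,0.48,0,0,0,0],[-1,0.48,0,0,0,0],[-1,0.48,0,0,0,0],[-0.5,0.24,0,0,0,0],[0,0,0,0,0,0],[0,0,0,0,0,0]]'
python3 go.py .626 -.154 .06 2.8
```

```text
clock: 2.17
position: [0.2271, 0.5823, 0.1917]
ee_rot: [-1.414, -2.805, -0.0]
force: [0.4, -0.4, 0.7]
width: 0.47
gripper_force: 0.0
clock: 2.83
position: [0.227, 0.5823, 0.1917]
ee_rot: [-2.132, -2.307, -0.0]
force: [1.1, -0.0, -0.7]
width: 0.274
gripper_force: 0.0
clock: 3.5
position: [0.3077, 0.4343, 0.1917]
ee_rot: [2.166, 2.276, 0.0]
force: [0.3, 0.8, 0.2]
width: 0.272
gripper_force: 0.0
clock: 4.17
position: [0.3919, 0.2783, 0.1918]
ee_rot: [-2.166, -2.276, -0.001]
force: [1.4, 0.6, -0.4]
width: 0.273
gripper_force: 0.0
clock: 4.83
position: [0.4761, 0.1223, 0.1918]
ee_rot: [-2.166, -2.276, -0.001]
force: [-0.2, 0.3, 0.4]
width: 0.268
gripper_force: 0.0
clock: 5.5
position: [0.5604, -0.0337, 0.1917]
ee_rot: [-2.166, -2.276, -0.0]
force: [0.7, 0.2, 1.6]
width: 0.269
gripper_force: 0.0
clock: 6.17
position: [0.6181, -0.1394, 0.1914]
ee_rot: [-2.167, -2.274, 0.0]
force: [0.0, 0.6, -0.4]
width: 0.264
gripper_force: 0.0
t 6.17 pos [ 0.6181 -0.1394  0.1914] turn [-0.01 -0.01 -0.01] shift [-0.75  0.36  6.57] w 0.264 F [ 0.   0.6 -0.4] gf 0.0 q7 0.45
```

```bash
H="python3 -m handwheel"
$H '[[-0.75,0.36,0,0,0,0],[0,0,1,0,0,0],[0,0,1,0,0,0],[0,0,1,0,0,0],[0,0,1,0,0,0],[0,0,0.5,0,0,0],[0,0,0,0,0,0]]'
$H '[[0,0,0.5,0,0,0],[0,0,0.5,0,0,0],[0,0,0.5,0,0,0],[0,0,0.3,0,0,0],[0,0,0.25,0,0,0],[0,0,0,0,0,0]]'
$H '[[0,0,0,0,0,0],[0,0,0,0,0,0],[0,0,0,0,0,0],[0,0,0,0,0,0],[0,0,0,0,0,0]]' 0 20
python3 go.py .626 -.154 .06 2.8
```

```text
clock: 6.75
position: [0.6248, -0.1516, 0.0995]
ee_rot: [-2.162, -2.274, 0.002]
force: [-0.7, 0.2, 0.3]
width: 0.27
gripper_force: 0.0
clock: 7.25
position: [0.626, -0.1536, 0.0595]
ee_rot: [-2.165, -2.274, 0.001]
force: [0.2, 0.8, -0.5]
width: 0.27
gripper_force: 0.0
clock: 7.67
position: [0.6268, -0.1538, 0.061]
ee_rot: [2.166, 2.275, 0.001]
force: [-0.6, 0.5, 0.1]
width: 0.01
gripper_force: 0.0
t 7.67 pos [ 0.6268 -0.1538  0.061 ] turn [0.01 0.   0.  ] shift [-0.01 -0.04  0.05] w 0.01 F [-0.6  0.5  0.1] gf 0.0 q7 0.54
```

```bash
python3 - <<'E'
from h import *
t=cam("top"); s=cam("scene")
A=cv2.resize(t["image"][130:210,250:350,::-1],None,fx=4,fy=4,interpolation=cv2.INTER_CUBIC);B=cv2.resize(s["image"][140:220,165:265,::-1],None,fx=4,fy=4,interpolation=cv2.INTER_CUBIC)
cv2.imwrite("pics/c2.png",np.hstack([A,B]))
for P in ((.6268,-.1538,.061),(.625,-.154,.076)): print(proj(t,P),proj(s,P))
print([ [(np.round(np.array(x["point"])*[512,384],1),x["score"]) for x in place_of("drawer_handle",n)] for n in("top","scene")])
E
```

```text
[298.95972208 174.4915278 ] [216.05893013 182.4385665 ]
[299.63585401 174.16132759] [216.26865172 178.82847758]
[[], [(array([216.4, 181.6]), 0.84), (array([312.3, 261.4]), 0.65)]]
```

View pics/c2.png

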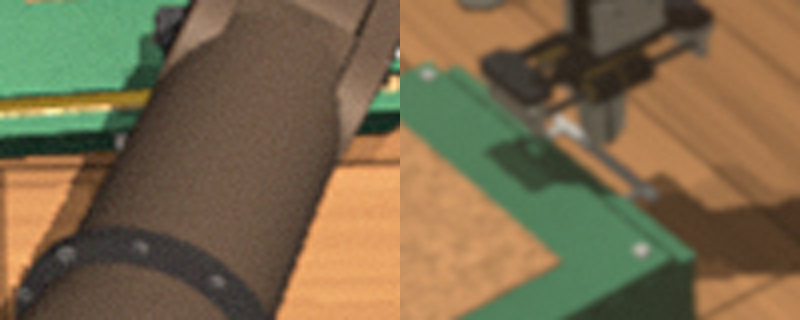

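```bash
python3 - <<'E'
from h import *
s=cam("scene"); k=12; x0,y0=190,140
A=cv2.resize(s["image"][y0:y0+50,x0:x0+60,::-1],None,fx=k,fy=k,interpolation=cv2.INTER_CUBIC)
A=np.clip(A.astype(float)*1.6,0,255).astype(np.uint8)
st=observe();p=np.array(st["position"])
for z,c in((0,(0,0,255)),(.019,(0,255,255)),(.066,(255,0,255))):
    u=(proj(s,p+[0,0,z])-[x0,y0]+.5)*k; cv2.circle(A,tuple(int(v) for v in u),4,c,-1)
cv2.imwrite("pics/c3.png",A); print(st["force"],st["position"],st["width"])
E
```

```text
[-0.36496113 -0.3197518  -0.16153533] [ 0.62666168 -0.15378322  0.06069051] 0.003494599708298162
```

View pics/c3.png

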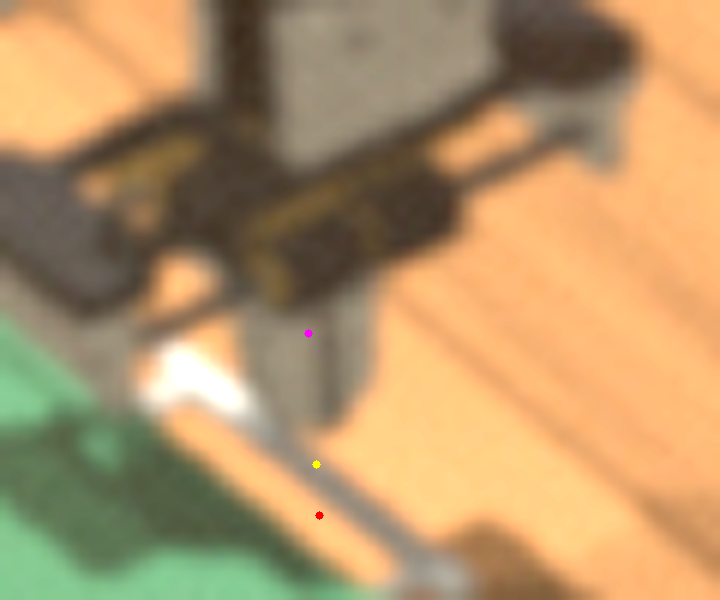

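```bash
python3 - <<'E'
from h import *
s=cam("scene");t=cam("top");o=observe()
p=np.array([.227,.5823,.1917]);y=np.array([.363,.932,0])
for w in(-.046,0,.046): print(proj(s,p+y*w),proj(t,p+y*w))
a=proj(s,[.6267,-.1538,.061])
for d in np.eye(3)*.02: print("per 20mm",proj(s,np.array([.6267,-.1538,.061])+d)-a)
print(o["joints"],o["force"],o["position"])
E
```

```text
[475.31920087 214.6839904 ] [ 38.4518772  329.26738659]
[485.6396386  225.73799546] [ 21.92851583 322.79526874]
[496.49648573 237.3665374 ] [  5.45946139 316.34442264]
per 20mm [-4.83506925  2.23269413]
per 20mm [3.29088699 2.95971836]
per 20mm [-0.25710399 -4.51781238]
[-0.17439267  0.63325487  0.51494547  1.69194144 -0.37611191  0.91651578
  0.53855163] [-0.98883551  0.30425197 -0.83823607] [ 0.62655901 -0.1538036   0.06059844]
```

```bash
python3 - <<'E'
import cv2,numpy as np
k=8
s=cv2.imread("pics/scene0.png");t=cv2.imread("pics/top0.png")
def c(im,x0,y0,pts):
    A=cv2.resize(im[y0:y0+70,x0:x0+50],None,fx=k,fy=k,interpolation=cv2.INTER_CUBIC); A=np.clip(A*1.5,0,255).astype(np.uint8)
    for u in pts: cv2.circle(A,(int((u[0]-x0+.5)*k),int((u[1]-y0+.5)*k)),4,(0,0,255),-1)
    return A
cv2.imwrite("pics/c4.png",np.hstack([c(s,462,175,[(475.3,214.7),(485.6,225.7),(496.5,237.4)]),c(t,0,305,[(38.5,329.3),(21.9,322.8),(5.5,316.3)])]))
E
```

```text
(no output)
```

View pics/c4.png

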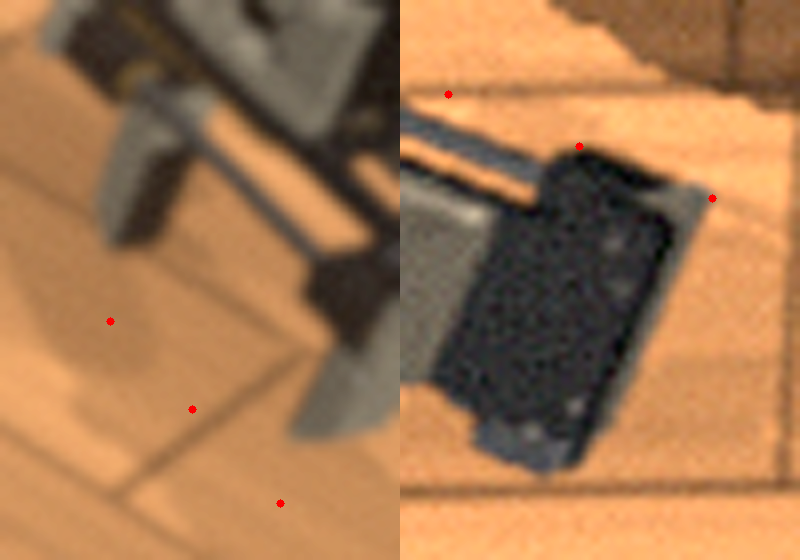

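Both the start pose and this one show the fingertips about 8 px (roughly 30 mm) above the projected TCP. In plan they agree, and the fingers closed on nothing above the bar. So the real tips sit about 30 mm higher than the reported TCP. I'll open, descend in small steps watching the force, and close again.

```bash
H="python3 -m handwheel"
$H '[[0,0,0,0,0,0],[0,0,0,0,0,0],[0,0,0,0,0,0]]' 0.27 20
$H '[[0,0,0.3,0,0,0],[0,0,0.3,0,0,0]]' | grep -E "pos|force"
$H '[[0,0,0.2,0,0,0],[0,0,0,0,0,0]]'| grep -E "pos|force"
$H '[[0,0,0.2,0,0,0],[0,0,0,0,0,0]]'| grep -E "pos|force"
$H '[[0,0,0.2,0,0,0],[0,0,0,0,0,0]]'| grep -E "pos|force"
```

```text
clock: 8.27
position: [0.6266, -0.1538, 0.0606]
ee_rot: [-2.166, -2.275, -0.0]
force: [-0.5, -0.5, 0.2]
width: 0.176
gripper_force: 0.0
position: [0.6269, -0.1538, 0.0484]
force: [-0.6, 0.6, 0.0]
gripper_force: 0.0
position: [0.6257, -0.1535, 0.0431]
force: [0.3, -0.1, -0.1]
gripper_force: 0.0
position: [0.6263, -0.1537, 0.0399]
force: [-0.1, -0.5, -0.4]
gripper_force: 0.0
position: [0.6264, -0.1537, 0.0361]
force: [0.5, 0.0, -0.1]
gripper_force: 0.0
```

```bash
H="python3 -m handwheel"
$H '[[0,0,0,0,0,0],[0,0,0,0,0,0],[0,0,0,0,0,0],[0,0,0,0,0,0]]' 0 20
```

```text
clock: 9.27
position: [0.6268, -0.1539, 0.0368]
ee_rot: [2.166, 2.275, 0.0]
force: [0.7, -0.5, -0.3]
width: 0.11
gripper_force: 20.0
```

```bash
H="python3 -m handwheel"
$H '[[0,-0.2,0,0,0,0],[0,-0.4,0,0,0,0],[0,-0.5,0,0,0,0],[0,-0.5,0,0,0,0],[0,-0.5,0,0,0,0],[0,-0.5,0,0,0,0],[0,-0.5,0,0,0,0],[0,-0.5,0,0,0,0]]' 0 30 | grep -E "pos|force|wid"
$H '[[0,-0.5,0,0,0,0],[0,-0.5,0,0,0,0],[0,-0.5,0,0,0,0],[0,-0.5,0,0,0,0],[0,-0.5,0,0,0,0],[0,-0.5,0,0,0,0],[0,-0.5,0,0,0,0],[0,-0.3,0,0,0,0]]' | grep -E "pos|force|wid"
$H '[[0,-0.1,0,0,0,0],[0,-0.1,0,0,0,0],[0,-0.1,0,0,0,0],[0,0,0,0,0,0]]' | grep -E "pos|force|wid"
$H '[[0,-0.1,0,0,0,0],[0,-0.1,0,0,0,0],[0,0,0,0,0,0]]' | grep -E "pos|force|wid"
```

```text
position: [0.5537, -0.1579, 0.0367]
force: [2.2, -3.3, -2.9]
width: 0.109
gripper_force: 30.0
position: [0.4772, -0.1621, 0.0367]
force: [1.0, -7.3, -4.5]
width: 0.106
gripper_force: 30.0
position: [0.4717, -0.1624, 0.0367]
force: [0.4, -6.3, -1.0]
width: 0.107
gripper_force: 30.0
position: [0.4678, -0.1627, 0.0367]
force: [0.1, -7.3, -3.0]
width: 0.11
gripper_force: 30.0
```

```bash
H="python3 -m handwheel"
$H '[[0,-0.1,0,0,0,0],[0,-0.1,0,0,0,0],[0,-0.1,0,0,0,0],[0,0,0,0,0,0]]' | grep -E "pos|^force|wid"
$H '[[0,-0.1,0,0,0,0],[0,-0.1,0,0,0,0],[0,0,0,0,0,0]]' | grep -E "pos|^force|wid"
$H '[[0,-0.1,0,0,0,0],[0,-0.1,0,0,0,0],[0,0,0,0,0,0]]' | grep -E "pos|^force|wid"
```

```text
position: [0.4618, -0.1629, 0.0367]
force: [0.7, -6.8, -1.6]
width: 0.111
position: [0.4583, -0.1632, 0.0367]
force: [1.6, -6.8, -3.5]
width: 0.108
position: [0.4584, -0.1633, 0.0369]
force: [16.2, -6.0, -21.2]
width: 0.109
```

```bash
H="python3 -m handwheel"
$H '[[0,0,0,0,0,0],[0,0,0,0,0,0],[0,0,-0.5,0,0,0],[0,0,-1,0,0,0],[0,0,-1,0,0,0],[0,0,-1,0,0,0],[0,0,-1,0,0,0],[0,0,-1,0,0,0]]' 0.27 | grep -E "pos|^force|wid"
$H '[[0,0,-0.3,0,0,-1],[0,0,0,0,0,-1],[0,0,0,0,0,-1],[0,0,0,0,0,-1],[0,0,0,0,0,-1],[0,0,0,0,0,-1],[0,0,0,0,0,-1],[0,0,0,0,0,-1]]' 1 | grep -E "pos|^force|wid"
$H '[[0,0,0,0,0,-1],[0,0,0,0,0,-1],[0,0,0,0,0,-1],[0,0,0,0,0,-1],[0,0,0,0,0,-1],[0,0,0,0,0,-1],[0,0,0,0,0,-1],[0,0,0,0,0,-1]]' | grep -E "pos|^force|wid"
$H '[[0,0,0,0,0,-1],[0,0,0,0,0,-1],[0,0,0,0,0,-1],[0,0,0,0,0,-1],[0,0,0,0,0,-1],[0,0,0,0,0,-1],[0,0,0,0,0,0]]' | grep -E "pos|^force|wid"
python3 go.py .594 .296 .10 91
```

```text
position: [0.4534, -0.1618, 0.148]
force: [1.1, 1.0, 0.8]
width: 0.271
position: [0.4535, -0.1618, 0.1531]
force: [-0.1, -0.2, -0.4]
width: 0.804
position: [0.4535, -0.1619, 0.1531]
force: [-0.2, 0.7, -1.2]
width: 0.996
position: [0.4536, -0.162, 0.1531]
force: [-0.6, -0.6, 0.6]
width: 0.998
t 14.6 pos [ 0.4536 -0.162   0.1531] turn [ 0.01 -0.01 -0.  ] shift [-7.42 22.78  2.65] w 0.998 F [-0.6 -0.6  0.6] gf 0.0 q7 1.92
```

```bash
H="python3 -m handwheel"
$H '[[-0.32,1,0,0,0,0],[-0.32,1,0,0,0,0],[-0.32,1,0,0,0,0],[-0.32,1,0,0,0,0],[-0.32,1,0,0,0,0],[-0.32,1,0,0,0,0],[-0.32,1,0,0,0,0],[-0.32,1,0,0,0,0]]' | grep -E "pos"
$H '[[-0.32,1,0,0,0,0],[-0.32,1,0,0,0,0],[-0.32,1,0,0,0,0],[-0.32,1,0,0,0,0],[-0.32,1,0,0,0,0],[-0.32,1,0,0,0,0],[-0.32,1,0,0,0,0],[-0.32,1,0,0,0,0]]' | grep -E "pos"
$H '[[-0.32,1,0,0,0,0],[-0.32,1,0,0,0,0],[-0.32,1,0,0,0,0],[-0.32,1,0,0,0,0],[-0.32,1,0,0,0,0],[-0.32,1,0,0,0,0],[-0.3,1,0,0,0,0],[0,0,0,0,0,0]]' | grep -E "pos"
python3 go.py .595 .300 .05 91
python3 - <<'E'
from meas import *
q={}
W=np.array([512,384])
for l in("drawer_handle","yellow_floor","grey_floor"):
    for n in C:
        print(l,n,[(np.round(np.array(x["point"])*W,1),round(x["score"],2)) for x in place_of(l,n)[:2]])
u=np.array([np.cos(np.radians(3)),np.sin(np.radians(3)),0]);v=np.array([-u[1],u[0],0])
h=np.array([.4583,-.163,.076]); 
for nm,P in(("h",h),("y",h+u*.117+v*.076+[0,0,-.054]),("g",h+u*.117-v*.076+[0,0,-.054])): print(nm,P,proj(t,P),proj(s,P))
A=t["image"][110:270,240:370,::-1];B=s["image"][130:260,150:350,::-1]
cv2.imwrite("pics/c5.png",np.hstack([cv2.resize(A,(390,480),interpolation=cv2.INTER_CUBIC),cv2.resize(np.vstack([B,B[:0]]),(400,260),interpolation=cv2.INTER_CUBIC).__class__((480,400,3),np.uint8)*0+cv2.copyMakeBorder(cv2.resize(B,(400,260),interpolation=cv2.INTER_CUBIC),0,220,0,0,cv2.BORDER_CONSTANT)]))
E
```

```text
position: [0.503, -0.0007, 0.153]
position: [0.552, 0.1598, 0.153]
position: [0.5939, 0.3048, 0.1525]
t 16.6 pos [0.5939 0.3048 0.1525] turn [ 0.02 -0.01 -0.01] shift [-0.05 -0.24  5.13] w 0.997 F [-1.   1.1  0.3] gf 0.0 q7 1.11
drawer_handle top [(array([302.2, 228.3]), 0.96)]
drawer_handle scene [(array([250.9, 160.5]), 0.77)]
yellow_floor top [(array([271.7, 193.6]), 0.74)]
yellow_floor scene [(array([239.3, 195.9]), 0.55)]
grey_floor top [(array([321.2, 192.2]), 0.68)]
grey_floor scene [(array([215.6, 175. ]), 0.79)]
h [ 0.4583 -0.163   0.076 ] [304.415  230.1287] [253.196  160.0314]
y [ 0.5712 -0.081   0.022 ] [274.4962 194.8174] [241.6988 195.6353]
g [ 0.5791 -0.2328  0.022 ] [323.3839 191.6167] [215.17   174.7249]
```

View pics/c5.png

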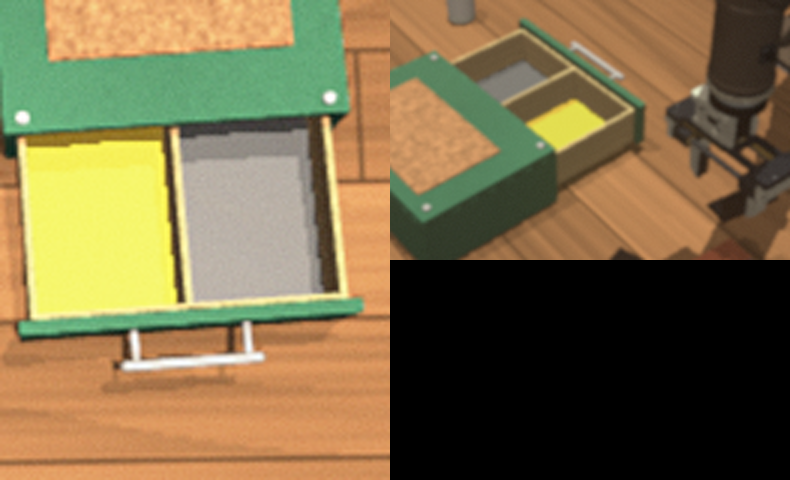

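The drawer is fully out. The yellow compartment is on the left with its floor at top (273,190), and grey is on the right at (322,190). The handle is at (303,230), which agrees with my contact-based estimate to about 3 mm. Next I descend over the stack and touch the bench lightly to pin the tip offset down.

```bash
H="python3 -m handwheel"
$H '[[-0.05,-0.24,0.5,0,0,0],[0,0,1,0,0,0],[0,0,1,0,0,0],[0,0,1,0,0,0],[0,0,1,0,0,0],[0,0,1,0,0,0],[0,0,0.5,0,0,0],[0,0,0,0,0,0]]' | grep -E "pos|^force"
$H '[[0,0,0.5,0,0,0],[0,0,0.5,0,0,0],[0,0,0.5,0,0,0],[0,0,0.5,0,0,0],[0,0,0,0,0,0]]' | grep -E "pos|^force"
ok(){ grep -E "pos|^force" | tee /tmp/o; awk -F'[][,]' '/^force/{f=$4<0?-$4:$4; exit f>4}' /tmp/o; }
$H '[[0,0,0.1,0,0,0],[0,0,0.1,0,0,0],[0,0,0,0,0,0]]' | ok &&
$H '[[0,0,0.1,0,0,0],[0,0,0.1,0,0,0],[0,0,0,0,0,0]]' | ok &&
$H '[[0,0,0.1,0,0,0],[0,0,0.1,0,0,0],[0,0,0,0,0,0]]' | ok
```

```text
position: [0.5943, 0.2934, 0.0297]
force: [-1.1, -1.1, 0.4]
position: [0.5949, 0.2944, -0.0096]
force: [-1.1, -0.1, 0.4]
position: [0.5963, 0.2951, -0.0113]
force: [-0.5, -0.2, 0.2]
position: [0.596, 0.295, -0.0156]
force: [0.1, 0.9, 0.0]
position: [0.5959, 0.2949, -0.0198]
force: [-0.6, 0.1, -0.4]
```

```bash
H="python3 -m handwheel"
ok(){ grep -E "pos|^force" | tee /tmp/o; awk -F'[][,]' '/^force/{f=$4<0?-$4:$4; exit f>4}' /tmp/o; }
$H '[[0,0.25,0.1,0,0,0],[0,0,0.05,0,0,0],[0,0,0,0,0,0]]' | ok &&
$H '[[0,0,0.1,0,0,0],[0,0,0.05,0,0,0],[0,0,0,0,0,0]]' | ok &&
$H '[[0,0,0.1,0,0,0],[0,0,0.05,0,0,0],[0,0,0,0,0,0]]' | ok &&
$H '[[0,0,0.1,0,0,0],[0,0,0.05,0,0,0],[0,0,0,0,0,0]]' | ok &&
$H '[[0,0,0.1,0,0,0],[0,0,0.05,0,0,0],[0,0,0,0,0,0]]' | ok
```

```text
position: [0.5958, 0.3007, -0.0227]
force: [-0.4, 0.6, 0.1]
position: [0.5959, 0.2998, -0.0257]
force: [0.7, -1.1, 0.7]
position: [0.5959, 0.2999, -0.0287]
force: [-0.4, -0.3, -0.3]
position: [0.5959, 0.2999, -0.0317]
force: [0.2, -0.7, 0.5]
position: [0.5961, 0.3, -0.0345]
force: [0.9, -0.7, -0.5]
```

```bash
H="python3 -m handwheel"
ok(){ grep -E "pos|^force" | tee /tmp/o; awk -F'[][,]' '/^force/{f=$4<0?-$4:$4; exit f>4}' /tmp/o; }
$H '[[0,0,0.1,0,0,0],[0,0,0,0,0,0]]' | ok &&
$H '[[0,0,0.1,0,0,0],[0,0,0,0,0,0]]' | ok &&
$H '[[0,0,0.1,0,0,0],[0,0,0,0,0,0]]' | ok &&
$H '[[0,0,0.1,0,0,0],[0,0,0,0,0,0]]' | ok
python3 go.py .596 .300 -.03 91; python3 -c "
from h import *
s=cam('scene');o=observe();p=np.array(o['position']);M=R.from_rotvec(o['ee_rot']).as_matrix();k=8;x0,y0=275,225
A=cv2.resize(s['image'][y0:y0+70,x0:x0+90,::-1],None,fx=k,fy=k,interpolation=cv2.INTER_CUBIC);A=np.clip(A*1.4,0,255).astype(np.uint8)
for w in(-.046,.046):
  for z,c in((0,(0,0,255)),(.035,(0,255,255))):
    u=(proj(s,p+M[:,1]*w+[0,0,z])-[x0,y0]+.5)*k; cv2.circle(A,tuple(int(v) for v in u),4,c,-1)
cv2.imwrite('pics/c6.png',A)"
```

```text
position: [0.5963, 0.3001, -0.0347]
force: [-5.5, -2.1, 15.6]
t 20.25 pos [ 0.5963  0.3001 -0.0347] turn [ 0.01  0.   -0.05] shift [ 0.01 -0.   -0.24] w 1.003 F [-5.5 -2.1 15.6] gf 8.0 q7 1.14
```

View pics/c6.png

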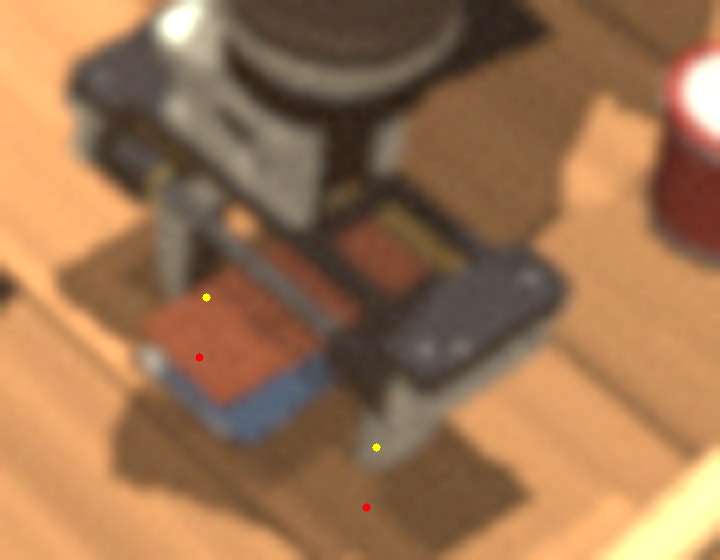

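Contact came at reported z = −0.0347, and the picture shows the finger at (375,455) standing on the bench with the stack untouched. So real tip height = reported + 0.035. Next I raise the tips to 17 mm real, close and lift.

```bash
H="python3 -m handwheel"
$H '[[0,0,-0.5,0,0,0],[0,0,-0.45,0,0,0],[0,0,0,0,0,0],[0,0,0,0,0,0]]' | grep -E "pos|^force"
$H '[[0,0,0,0,0,0],[0,0,0,0,0,0],[0,0,0,0,0,0],[0,0,0,0,0,0],[0,0,0,0,0,0]]' 0.4 25 | grep -E "pos|force|wid"
$H '[[0,0,0,0,0,0],[0,0,0,0,0,0],[0,0,0,0,0,0],[0,0,0,0,0,0]]' 0.4 25 | grep -E "pos|force|wid"
```

```text
position: [0.5967, 0.3004, -0.0166]
force: [-0.2, -0.2, -0.4]
position: [0.5959, 0.2999, -0.0177]
force: [-1.3, 0.1, 0.1]
width: 0.691
gripper_force: 0.0
position: [0.596, 0.2999, -0.0174]
force: [0.1, 1.0, -1.0]
width: 0.499
gripper_force: 25.0
```

```bash
H="python3 -m handwheel"
$H '[[0,0,-0.2,0,0,0],[0,0,-0.4,0,0,0],[0,0,-0.7,0,0,0],[0,0,-0.8,0,0,0],[0,0,-0.8,0,0,0],[0,0,-0.8,0,0,0],[0,0,-0.8,0,0,0],[0,0,-0.8,0,0,0]]' | grep -E "pos|force|wid"
$H '[[0,0,-0.4,0,0,0],[0,0,0,0,0,-0.25],[0,0,0,0,0,-0.25],[0,0,0,0,0,0]]' | grep -E "pos|force|wid"
python3 go.py .592 -.078 .095 93
```

```text
position: [0.5961, 0.3, 0.0903]
force: [0.9, 0.6, -1.0]
width: 0.498
gripper_force: 25.0
position: [0.5955, 0.2997, 0.0958]
force: [0.2, -0.3, -1.4]
width: 0.5
gripper_force: 25.0
t 22.38 pos [0.5955 0.2997 0.0958] turn [-0.01 -0.02 -0.02] shift [  1.16 -18.85   0.04] w 0.5 F [ 0.2 -0.3 -1.4] gf 25.0 q7 1.16
```

```bash
H="python3 -m handwheel"
$H '[[0.03,-0.4,0,0,0,0],[0.06,-0.8,0,0,0,0],[0.06,-0.9,0,0,0,0],[0.06,-0.9,0,0,0,0],[0.06,-0.9,0,0,0,0],[0.06,-0.9,0,0,0,0],[0.06,-0.9,0,0,0,0],[0.06,-0.9,0,0,0,0]]' | grep -E "pos"
$H '[[0.06,-0.9,0,0,0,0],[0.06,-0.9,0,0,0,0],[0.06,-0.9,0,0,0,0],[0.06,-0.9,0,0,0,0],[0.06,-0.9,0,0,0,0],[0.06,-0.9,0,0,0,0],[0.06,-0.9,0,0,0,0],[0.06,-0.9,0,0,0,0]]' | grep -E "pos"
$H '[[0.06,-0.9,0,0,0,0],[0.06,-0.9,0,0,0,0],[0.06,-0.9,0,0,0,0],[0.06,-0.9,0,0,0,0],[0.06,-0.7,0,0,0,0],[0,-0.4,0,0,0,0],[0,0,0,0,0,0],[0,0,0,0,0,0]]' | grep -E "pos"
python3 go.py .592 -.078 -.0085 93
```

```text
position: [0.5933, 0.164, 0.0967]
position: [0.5901, 0.0199, 0.0967]
position: [0.5895, -0.071, 0.0966]
t 24.38 pos [ 0.5895 -0.071   0.0966] turn [ 0.01  0.   -0.06] shift [-0.11 -0.36  5.26] w 0.496 F [ 0.2  0.2 -0.3] gf 25.0 q7 1.75
```

```bash
H="python3 -m handwheel"
$H '[[-0.1,-0.35,0,0,0,0],[0,0,0.5,0,0,0],[0,0,0.8,0,0,0],[0,0,0.8,0,0,0],[0,0,0.8,0,0,0],[0,0,0.8,0,0,0],[0,0,0.5,0,0,0],[0,0,0,0,0,0]]' | grep -E "pos|^force"
$H '[[0,0,0.3,0,0,0],[0,0,0.3,0,0,0],[0,0,0.15,0,0,0],[0,0,0,0,0,0],[0,0,0,0,0,0]]' | grep -E "pos|force|wid"
ok(){ grep -E "pos|^force" | tee /tmp/o; awk -F'[][,]' '/^force/{f=$4<0?-$4:$4; exit f>4}' /tmp/o; }
$H '[[0,0,0.1,0,0,0],[0,0,0.1,0,0,0],[0,0,0,0,0,0]]' | ok &&
$H '[[0,0,0.1,0,0,0],[0,0,0,0,0,0]]' | ok &&
$H '[[0,0,0.1,0,0,0],[0,0,0,0,0,0]]' | ok
python3 go.py .592 -.078 -.0127 93
```

```text
position: [0.5902, -0.0768, 0.0099]
force: [0.3, 0.7, -1.0]
position: [0.5921, -0.0777, -0.0022]
force: [0.5, -0.0, -0.6]
width: 0.5
gripper_force: 25.0
position: [0.592, -0.0776, -0.0065]
force: [0.3, -0.1, -0.2]
position: [0.5919, -0.0776, -0.0086]
force: [0.6, 0.1, -0.2]
position: [0.5919, -0.0776, -0.0107]
force: [-0.1, 0.0, -0.4]
t 26.05 pos [ 0.5919 -0.0776 -0.0107] turn [ 0.   -0.   -0.05] shift [-0.01 -0.02  0.1 ] w 0.496 F [-0.1  0.  -0.4] gf 25.0 q7 1.78
```

```bash
H="python3 -m handwheel"
ok(){ grep -E "pos|^force" | tee /tmp/o; awk -F'[][,]' '/^force/{f=$4<0?-$4:$4; exit f>3.5}' /tmp/o; }
$H '[[0,0,0.05,0,0,0],[0,0,0,0,0,0]]' | ok &&
$H '[[0,0,0.05,0,0,0],[0,0,0,0,0,0]]' | ok &&
$H '[[0,0,0.05,0,0,0],[0,0,0,0,0,0]]' | ok &&
$H '[[0,0,0.05,0,0,0],[0,0,0,0,0,0]]' | ok
python3 go.py .592 -.078 -.0127 93
```

```text
position: [0.5919, -0.0777, -0.0116]
force: [-0.8, -0.1, -0.5]
position: [0.592, -0.0776, -0.0125]
force: [0.1, -0.8, 0.1]
position: [0.5928, -0.0776, -0.0127]
force: [-0.3, -0.3, 4.6]
t 26.55 pos [ 0.5928 -0.0776 -0.0127] turn [ 0.    0.02 -0.05] shift [ 0.04 -0.02 -0.  ] w 0.499 F [-0.3 -0.3  4.6] gf 27.7 q7 1.79
```

```bash
H="python3 -m handwheel"
$H '[[0,0,-0.03,0,0,0],[0,0,0,0,0,0],[0,0,0,0,0,0]]' 0.58 4 | grep -E "pos|force|wid"
$H '[[0,0,0,0,0,0],[0,0,0,0,0,0],[0,0,0,0,0,0]]' 0.45 4 | grep -E "pos|force|wid"
$H '[[0,0,0,0,0,0],[0,0,0,0,0,0],[0,0,0,0,0,0]]' 0.62 4 | grep -E "pos|force|wid"
$H '[[0,0,-0.2,0,0,0],[0,0,-0.4,0,0,0],[0,0,-0.8,0,0,0],[0,0,-1,0,0,0],[0,0,-1,0,0,0],[0,0,-1,0,0,0],[0,0,-1,0,0,0],[0,0,-1,0,0,0]]' | grep -E "pos|force|wid"
python3 go.py .4035 .3431 .1 93
```

```text
position: [0.5921, -0.0776, -0.0127]
force: [-0.2, -0.2, 2.3]
width: 0.579
gripper_force: 1.0
position: [0.5921, -0.0777, -0.0127]
force: [-0.7, -0.3, 2.1]
width: 0.5
gripper_force: 4.8
position: [0.5921, -0.0774, -0.0127]
force: [-1.4, 2.4, 3.1]
width: 0.612
gripper_force: 1.5
position: [0.5917, -0.0779, 0.1168]
force: [1.1, -1.0, -0.7]
width: 0.62
gripper_force: 0.0
t 27.97 pos [ 0.5917 -0.0779  0.1168] turn [-0.    0.   -0.05] shift [ 8.3  21.51  0.84] w 0.62 F [ 1.1 -1.  -0.7] gf 0.0 q7 1.76
```

```bash
H="python3 -m handwheel"
$H '[[0.2,0.5,0,0,0,0],[0.38,1,0,0,0,0],[0.38,1,0,0,0,0],[0.38,1,0,0,0,0],[0.38,1,0,0,0,0],[0.38,1,0,0,0,0],[0.38,1,0,0,0,0],[0.38,1,0,0,0,0]]' 1 20| grep -E "pos"
$H '[[0.38,1,0,0,0,0],[0.38,1,0,0,0,0],[0.38,1,0,0,0,0],[0.38,1,0,0,0,0],[0.38,1,0,0,0,0],[0.38,1,0,0,0,0],[0.38,1,0,0,0,0],[0.38,1,0,0,0,0]]' | grep -E "pos"
$H '[[0.38,1,0,0,0,0],[0.38,1,0,0,0,0],[0.38,1,0,0,0,0],[0.38,1,0,0,0,0],[0.38,1,0,0,0,0],[0.5,1,0,0,0,0],[0,0,0,0,0,0],[0,0,0,0,0,0]]' | grep -E "pos"
python3 go.py .4035 .3431 -.015 93
python3 - <<'E'
from meas import *
A=t["image"][150:240,240:360,::-1];B=s["image"][140:215,190:290,::-1]
cv2.imwrite("pics/c7.png",np.hstack([cv2.resize(A,(480,360),interpolation=cv2.INTER_CUBIC),cv2.copyMakeBorder(cv2.resize(B,(320,240),interpolation=cv2.INTER_CUBIC),0,120,0,0,cv2.BORDER_CONSTANT)]))
E
```

```text
position: [0.5266, 0.0703, 0.1154]
position: [0.458, 0.227, 0.1154]
position: [0.4039, 0.3447, 0.1152]
t 29.97 pos [0.4039 0.3447 0.1152] turn [ 0.   -0.01 -0.01] shift [ 0.03 -0.08  6.51] w 0.998 F [ 1.1 -0.8 -0.5] gf 0.0 q7 0.84
```

View pics/c7.png

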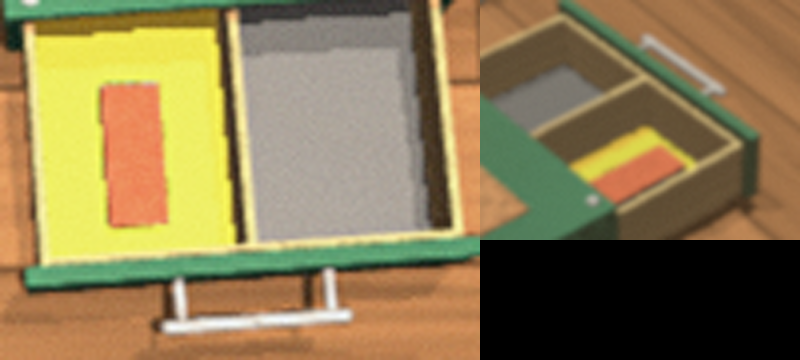

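The terracotta top lies flat and aligned on the yellow floor, at crop (135,155), with no blue or white showing out of line. Now the red tin.

```bash
H="python3 -m handwheel"
$H '[[0,-0.05,0.5,0,0,0],[0,0,1,0,0,0],[0,0,1,0,0,0],[0,0,1,0,0,0],[0,0,1,0,0,0],[0,0,0.5,0,0,0],[0,0,0,0,0,0]]' | grep -E "pos|^force"
$H '[[0,0,0.5,0,0,0],[0,0,0.5,0,0,0],[0,0,0.5,0,0,0],[0,0,0,0,0,0],[0,0,0,0,0,0]]' | grep -E "pos|^force"
$H '[[0,0,0,0,0,0],[0,0,0,0,0,0],[0,0,0,0,0,0],[0,0,0,0,0,0],[0,0,0,0,0,0],[0,0,0,0,0,0]]' 0.55 25 | grep -E "pos|force|wid"
python3 go.py .593 -.229 .1 93
```

```text
position: [0.4043, 0.3405, 0.0129]
force: [-0.9, -0.3, -0.1]
position: [0.4049, 0.3424, -0.0152]
force: [0.3, 0.6, 0.2]
position: [0.4053, 0.3428, -0.0145]
force: [0.5, -0.5, 1.8]
width: 0.674
gripper_force: 25.0
t 31.57 pos [ 0.4053  0.3428 -0.0145] turn [ 0.    0.01 -0.05] shift [ -7.88 -29.04  -5.73] w 0.674 F [ 0.5 -0.5  1.8] gf 25.0 q7 0.86
```

```bash
H="python3 -m handwheel"
$H '[[0,0,-0.2,0,0,0],[0,0,-0.5,0,0,0],[0,0,-0.9,0,0,0],[0,0,-1,0,0,0],[0,0,-1,0,0,0],[0,0,-1,0,0,0],[0,0,-0.9,0,0,0],[-0.08,-0.3,-0.7,0,0,0]]' | grep -E "pos|force|wid"
$H '[[-0.18,-0.65,0,0,0,0],[-0.26,-0.95,0,0,0,0],[-0.26,-0.95,0,0,0,0],[-0.26,-0.95,0,0,0,0],[-0.26,-0.95,0,0,0,0],[-0.26,-0.95,0,0,0,0],[-0.26,-0.95,0,0,0,0],[-0.26,-0.95,0,0,0,0]]' | grep -E "pos|force|wid"
$H '[[-0.26,-0.95,0,0,0,0],[-0.26,-0.95,0,0,0,0],[-0.26,-0.95,0,0,0,0],[-0.26,-0.95,0,0,0,0],[-0.26,-0.95,0,0,0,0],[-0.26,-0.95,0,0,0,0],[-0.26,-0.95,0,0,0,0],[-0.26,-0.95,0,0,0,0]]' | grep -E "pos"
$H '[[-0.26,-0.95,0,0,0,0],[-0.26,-0.95,0,0,0,0],[-0.26,-0.95,0,0,0,0],[-0.26,-0.95,0,0,0,0],[-0.26,-0.95,0,0,0,0],[-0.26,-0.95,0,0,0,0],[-0.26,-0.95,0,0,0,0],[-0.26,-0.95,0,0,0,0]]' | grep -E "pos"
$H '[[-0.26,-0.95,0,0,0,0],[-0.26,-0.95,0,0,0,0],[-0.26,-0.95,0,0,0,0],[-0.26,-0.95,0,0,0,0],[-0.26,-0.95,0,0,0,0],[-0.2,-0.5,0,0,0,0],[0,0,0,0,0,0],[0,0,0,0,0,0]]' | grep -E "pos|force|wid"
python3 go.py .593 -.229 .0085 93
```

```text
position: [0.4067, 0.3381, 0.1115]
force: [0.9, -0.2, -2.3]
width: 0.669
gripper_force: 25.0
position: [0.4537, 0.1905, 0.1086]
force: [-0.0, 0.9, -2.6]
width: 0.672
gripper_force: 25.0
position: [0.5023, 0.041, 0.1086]
position: [0.551, -0.1086, 0.1085]
position: [0.5864, -0.2103, 0.1085]
force: [0.3, 1.2, -3.4]
width: 0.671
gripper_force: 25.0
t 34.9 pos [ 0.5864 -0.2103  0.1085] turn [ 0.01 -0.02 -0.06] shift [-0.28 -0.95  5.  ] w 0.671 F [ 0.3  1.2 -3.4] gf 25.0 q7 1.99
```

```bash
H="python3 -m handwheel"
$H '[[-0.28,-0.95,0,0,0,0],[0,0,0.4,0,0,0],[0,0,0.7,0,0,0],[0,0,0.7,0,0,0],[0,0,0.7,0,0,0],[0,0,0.7,0,0,0],[0,0,0.5,0,0,0],[0,0,0,0,0,0]]' | grep -E "pos|^force"
$H '[[0,0,0.4,0,0,0],[0,0,0.3,0,0,0],[0,0,0.2,0,0,0],[0,0,0.1,0,0,0],[0,0,0.1,0,0,0],[0,0,0,0,0,0],[0,0,0,0,0,0]]' | grep -E "pos|^force"
ok(){ grep -E "pos|^force" | tee /tmp/o; awk -F'[][,]' '/^force/{exit $4>0.5}' /tmp/o; }
$H '[[0,0,0.05,0,0,0],[0,0,0,0,0,0]]' | ok &&
$H '[[0,0,0.05,0,0,0],[0,0,0,0,0,0]]' | ok &&
$H '[[0,0,0.05,0,0,0],[0,0,0,0,0,0]]' | ok &&
$H '[[0,0,0.05,0,0,0],[0,0,0,0,0,0]]' | ok &&
$H '[[0,0,0.03,0,0,0],[0,0,0,0,0,0]]' | ok
python3 go.py .593 -.229 .0075 93
```

```text
position: [0.592, -0.2268, 0.0328]
force: [-1.8, -0.3, -3.0]
position: [0.594, -0.2288, 0.0134]
force: [-0.5, 0.2, -3.1]
position: [0.594, -0.2288, 0.0123]
force: [0.1, 0.1, -2.5]
position: [0.5938, -0.2288, 0.0112]
force: [-0.3, 0.3, -3.6]
position: [0.5938, -0.2287, 0.0101]
force: [0.5, 0.3, -2.8]
position: [0.5937, -0.2287, 0.009]
force: [0.1, 1.1, -3.4]
position: [0.5938, -0.2287, 0.0085]
force: [0.3, -0.0, -3.5]
t 36.98 pos [ 0.5938 -0.2287  0.0085] turn [ 0.   -0.   -0.05] shift [ 0.04 -0.01  0.05] w 0.67 F [ 0.3 -0.  -3.5] gf 25.0 q7 2.05
```

```bash
H="python3 -m handwheel"
ok(){ grep -E "pos|^force" | tee /tmp/o; awk -F'[][,]' '/^force/{exit $4>-0.5}' /tmp/o; }
$H '[[0,0,0.03,0,0,0],[0,0,0,0,0,0]]' | ok &&
$H '[[0,0,0.03,0,0,0],[0,0,0,0,0,0]]' | ok &&
$H '[[0,0,0.03,0,0,0],[0,0,0,0,0,0]]' | ok &&
$H '[[0,0,0.03,0,0,0],[0,0,0,0,0,0]]' | ok &&
$H '[[0,0,0.03,0,0,0],[0,0,0,0,0,0]]' | ok
```

```text
position: [0.5938, -0.2287, 0.0079]
force: [0.4, -0.8, -3.2]
position: [0.5939, -0.2288, 0.0076]
force: [-0.6, 0.7, -1.1]
position: [0.5944, -0.2287, 0.0075]
force: [-1.2, 1.3, 4.6]
```

```bash
H="python3 -m handwheel"
$H '[[0,0,0,0,0,0],[0,0,0,0,0,0],[0,0,0,0,0,0],[0,0,0,0,0,0]]' 0.85 5 | grep -E "pos|force|wid"
$H '[[0,0,-0.2,0,0,0],[0,0,-0.5,0,0,0],[0,0,-1,0,0,0],[0,0,-1,0,0,0],[0,0,-1,0,0,0],[0,0,-1,0,0,0],[0,0,-0.8,0,0,0],[0,0,-0.3,0,0,0]]' | grep -E "pos|^force|wid"
python3 go.py .415 -.163 .025 93
```

```text
position: [0.5938, -0.2288, 0.0068]
force: [0.1, 0.3, -0.1]
width: 0.841
gripper_force: 0.0
position: [0.5953, -0.2294, 0.1264]
force: [1.1, -0.2, -0.1]
width: 0.849
t 38.48 pos [ 0.5953 -0.2294  0.1264] turn [-0.02  0.06 -0.05] shift [8.83 3.79 5.07] w 0.849 F [ 1.1 -0.2 -0.1] gf 0.0 q7 2.02
```

```bash
H="python3 -m handwheel"
$H '[[0.5,0.2,0,0,0,0],[0.9,0.39,0,0,0,0],[0.9,0.39,0,0,0,0],[0.9,0.39,0,0,0,0],[0.9,0.39,0,0,0,0],[0.9,0.39,0,0,0,0],[0.9,0.39,0,0,0,0],[0.9,0.39,0,0,0,0]]' 0 10 | grep -E "pos"
$H '[[0.9,0.39,0,0,0,0],[0.9,0.39,0,0,0,0],[0.25,0.1,0,0,0,0],[0,0,0,0,0,0],[0,0,0.5,0,0,0],[0,0,1,0,0,0],[0,0,1,0,0,0],[0,0,0.5,0,0,0]]' | grep -E "pos|wid"
python3 go.py .415 -.163 .025 93
python3 - <<'E'
from meas import *
q={}
for n,b in(("top",(295,155,350,215)),("scene",(195,140,240,190))):
    P=blob(C[n],b,lambda r,g,b:(abs(r-b)<50)&(r>190)); q[n]=P.mean(0); print(n,len(P),q[n],np.ptp(P,axis=0))
print(tri(t,q["top"],s,q["scene"]))
W=np.array([512,384])
for l in("drawer_handle","red_tin"):
    for n in C: print(l,n,[(np.round(np.array(x["point"])*W,1),round(x["score"],2)) for x in place_of(l,n)[:2]])
E
```

```text
position: [0.454, -0.1765, 0.1228]
position: [0.414, -0.1616, 0.0613]
width: 0.005
t 39.82 pos [ 0.414  -0.1616  0.0613] turn [-0.   -0.01 -0.04] shift [-0.05 -0.07  1.81] w 0.005 F [-0.4  0.  -0.1] gf 0.0 q7 1.98
top 221 [324.9638 184.4163] [16. 15.]
scene 89 [211.8764 163.0112] [12.  8.]
(array([ 0.5923, -0.2275,  0.0844]), np.float64(0.0016861938415095742))
drawer_handle top [(array([304.9, 229.4]), 0.9)]
drawer_handle scene [(array([252.8, 163.7]), 0.94), (array([212.9, 170.7]), 0.38)]
red_tin top [(array([319.1, 183.6]), 0.78)]
red_tin scene [(array([207.9, 177.4]), 0.68)]
```

```bash
H="python3 -m handwheel"
$H '[[0,0,0.5,0,0,0],[0,0,0.8,0,0,0],[0,0,0.5,0,0,0],[-0.3,0,0,0,0,0],[-0.4,0,0,0,0,0],[-0.2,0,0,0,0,0],[0,0,0,0,0,0]]' | grep -E "pos|^force"
$H '[[-0.1,0,0,0,0,0],[-0.1,0,0,0,0,0],[-0.1,0,0,0,0,0],[-0.1,0,0,0,0,0],[-0.1,0,0,0,0,0],[-0.1,0,0,0,0,0]]' | grep -E "pos|^force"
```

```text
position: [0.4339, -0.1606, 0.0278]
force: [0.1, 0.5, 0.8]
position: [0.4432, -0.1599, 0.0268]
force: [-1.5, -0.4, -0.1]
```

```bash
H="python3 -m handwheel"
$H '[[-0.1,0,0,0,0,0],[-0.15,0,0,0,0,0],[-0.2,0,0,0,0,0],[-0.25,0,0,0,0,0],[-0.3,0,0,0,0,0],[-0.3,0,0,0,0,0],[-0.3,0,0,0,0,0],[-0.3,0,0,0,0,0]]' | grep -E "pos|^force"
$H '[[-0.3,0,0,0,0,0],[-0.3,0,0,0,0,0],[-0.3,0,0,0,0,0],[-0.3,0,0,0,0,0],[-0.3,0,0,0,0,0],[-0.3,0,0,0,0,0],[-0.3,0,0,0,0,0],[-0.3,0,0,0,0,0]]' | grep -E "pos|^force"
$H '[[-0.3,0,0,0,0,0],[-0.3,0,0,0,0,0],[-0.3,0,0,0,0,0],[-0.3,0,0,0,0,0],[-0.3,0,0,0,0,0],[-0.3,0,0,0,0,0],[-0.25,0,0,0,0,0],[-0.2,0,0,0,0,0]]' | grep -E "pos|^force"
python3 go.py .62 -.151 .026 93
```

```text
position: [0.4819, -0.1577, 0.0267]
force: [-1.7, 1.5, 0.6]
position: [0.5297, -0.1556, 0.0268]
force: [-2.8, 1.4, -0.1]
position: [0.5749, -0.1534, 0.0268]
force: [-1.1, 1.7, 0.6]
t 43.2 pos [ 0.5749 -0.1534  0.0268] turn [-0.    0.01 -0.05] shift [-2.26  0.    0.04] w 0.004 F [-1.1  1.7  0.6] gf 0.9 q7 1.93
```

```bash
H="python3 -m handwheel"
$H '[[-0.2,0,0,0,0,0],[-0.2,0,0,0,0,0],[-0.2,0,0,0,0,0],[-0.2,0,0,0,0,0],[-0.15,0,0,0,0,0],[-0.1,0,0,0,0,0],[-0.1,0,0,0,0,0]]' | grep -E "pos|^force"
ok(){ grep -E "pos|^force" | tee /tmp/o; awk -F'[][,]' '/^force/{exit $2<-7}' /tmp/o; }
$H '[[-0.1,0,0,0,0,0],[-0.1,0,0,0,0,0],[-0.08,0,0,0,0,0]]' | ok &&
$H '[[-0.08,0,0,0,0,0],[-0.08,0,0,0,0,0],[-0.08,0,0,0,0,0]]' | ok &&
$H '[[-0.08,0,0,0,0,0],[-0.08,0,0,0,0,0]]' | ok &&
$H '[[-0.08,0,0,0,0,0],[-0.08,0,0,0,0,0]]' | ok &&
$H '[[-0.08,0,0,0,0,0],[-0.08,0,0,0,0,0]]' | ok &&
$H '[[-0.08,0,0,0,0,0],[-0.08,0,0,0,0,0]]' | ok
```

```text
position: [0.5973, -0.1523, 0.0268]
force: [-1.4, 2.5, 0.1]
position: [0.6029, -0.152, 0.0268]
force: [-1.6, 1.1, -0.1]
position: [0.6076, -0.1518, 0.0268]
force: [-1.5, 0.9, 0.9]
position: [0.6108, -0.1516, 0.0268]
force: [-2.7, 2.0, -0.0]
position: [0.614, -0.1515, 0.0268]
force: [-1.9, 1.4, 0.0]
position: [0.6172, -0.1513, 0.0268]
force: [-1.2, 1.5, 0.5]
position: [0.6204, -0.1512, 0.0268]
force: [-2.1, 1.1, 1.0]
```

```bash
H="python3 -m handwheel"
ok(){ grep -E "pos|^force" | tee /tmp/o; awk -F'[][,]' '/^force/{exit $2<-7}' /tmp/o; }
$H '[[-0.08,0,0,0,0,0],[-0.08,0,0,0,0,0]]' | ok &&
$H '[[-0.08,0,0,0,0,0],[-0.08,0,0,0,0,0]]' | ok &&
$H '[[-0.08,0,0,0,0,0],[-0.08,0,0,0,0,0]]' | ok &&
$H '[[-0.08,0,0,0,0,0],[-0.08,0,0,0,0,0]]' | ok &&
$H '[[-0.08,0,0,0,0,0],[-0.08,0,0,0,0,0]]' | ok
```

```text
position: [0.6215, -0.151, 0.0266]
force: [-13.3, 1.0, 11.7]
```

```bash
H="python3 -m handwheel"
$H '[[-0.04,0,0,0,0,0],[0,0,0,0,0,0],[0,0,0,0,0,0]]' | grep -E "pos|^force"
$H '[[0.1,0,0,0,0,0],[0.3,0,0,0,0,0],[0.8,0,0,0,0,0],[1,0,0,0,0,0],[1,0,0,0,0,0],[0.5,0,-0.5,0,0,0],[0,0,-1,0,0,0],[0,0,-1,0,0,0]]' | grep -E "pos|^force"
$H '[[0,1,-1,0,0,0],[0,1,-1,0,0,0],[0,1,-1,0,0,0],[0,1,0,0,0,0],[0,1,0,0,0,0],[0,1,0,0,0,0],[0,1,0,0,0,0],[0,1,0,0,0,0]]' | grep -E "pos|^force"
$H '[[0,1,0,0,0,0],[0,1,0,0,0,0],[0,1,0,0,0,0],[0,1,0,0,0,0],[0,0,0,0,0,0],[0,0,0,0,0,0],[0,0,0,0,0,0],[0,0,0,0,0,0]]' | grep -E "pos|^force"
python3 - <<'E'
from meas import *
A=t["image"][50:290,60:460,::-1]
k=cv2.resize(A,(800,480),interpolation=cv2.INTER_CUBIC)
B=cv2.resize(t["image"][135:195,255:345,::-1],(360,240),interpolation=cv2.INTER_CUBIC); k[240:480,440:800]=B
cv2.imwrite("pics/c8.png",k)
W=np.array([512,384])
for l in("drawer_handle","blue_tin","glue","hammer"):
    r={n:place_of(l,n) for n in C}; print(l,[np.round(np.array(r[n][0]["point"])*W,1) for n in r if r[n]])
print(observe()["clock"])
E
```

```text
position: [0.6214, -0.1511, 0.0266]
force: [-11.1, 1.7, 7.6]
position: [0.5492, -0.1551, 0.0771]
force: [-0.0, 0.6, -0.1]
position: [0.5429, 0.0059, 0.1372]
force: [0.3, 1.1, -0.4]
position: [0.5388, 0.0837, 0.137]
force: [0.5, -0.4, -0.0]
drawer_handle [array([294.3, 171. ]), array([213. , 182.2])]
blue_tin [array([ 87.2, 251.5]), array([401.5, 280. ])]
glue [array([416.1, 204.7]), array([187.5, 136.7])]
hammer [array([102.7, 176.7]), array([337.4, 314.3])]
47.8667
```

View pics/c8.png

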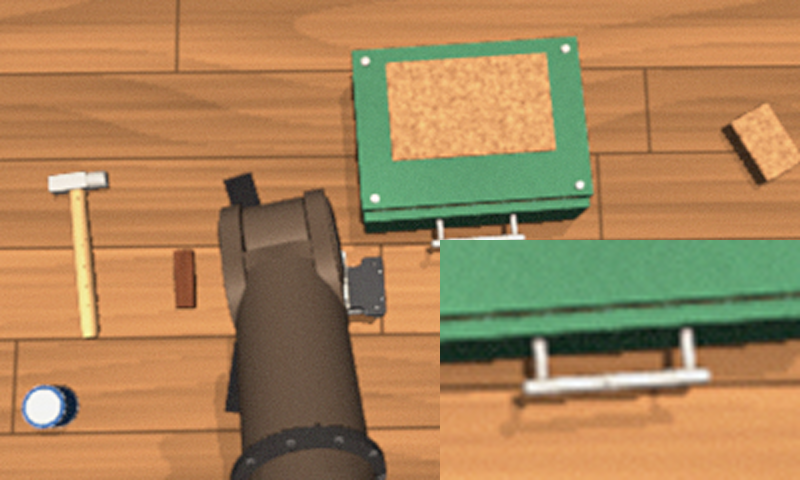

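The box is shut: the drawer front sits against it with only a hairline, and the handle is at about x = 0.637 m against 0.638 expected after the full 0.18 m travel. The stack and red tin are no longer on the bench, the hammer and blue tin look unmoved in the picture, and the glue detections match the start to a few pixels. The arm touches nothing.

```bash
python3 -c "
from cell import *
print(sign_off())"
```

```text
the job is handed in; nothing more can be done
None
```

I handed in the job at about 48 s: the boards are stacked flush on the yellow floor, the red tin was set down upright on the grey floor, and the drawer was pushed slowly to its stop. The blue tin, glue and hammer were left alone.

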